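# Put the spark-plug box away in the latching drawer

### The job

Put the small blue card box away in the grey latching drawer unit: press the red release button so that the drawer springs out, lay the box flat in the pocket of the drawer's black insert, then push the drawer home until it clicks and stays shut. Leave the other things on the bench where they are.

Things in the scene. Friction and masses are not known exactly. Their poses are not given: they have to be found in the camera images.
- drawer_unit: grey sheet-steel case of a one-drawer latching unit, 112 mm wide (y) x 108 mm deep (x) x 72 mm high, screwed to the bench by small side ears. Origin: centre of its underside, on the bench; its own -x axis points out of the front, where the drawer comes out; z up. Black ribbed mat on the rear of its top, oblong red button in a black bezel near the front of its top
- drawer (a joint): travel of the aluminium drawer (m): 0 = shut and latched, 0.08 = fully out at its end stop; grows along the unit's own -x. A spring always drives it out (4.5 N shut, 3 N out), so only the catch keeps it shut, and pulling does not open it. Pushing it in takes up to 8 N as it rides over the catch in the last 20 mm; the catch clicks in at 0 (stop at -0.003), then it rests at 0
- drawer_front (a point): moves with the drawer: middle of the outer face of its upright aluminium front panel, 36 mm above the bench; panel 112 mm wide, 63 mm high (6 to 69 mm above the bench), 6 mm thick, with a blank card in a thin steel holder. Axes as the unit's, -x outward. With the drawer shut it lies 61.5 mm in front of the unit's origin. The place to push the drawer shut
- drawer_pocket (a point): moves with the drawer: centre of the pocket's floor in the black plastic insert, 11 mm above the bench; axes as the unit's. Pocket 37 mm (x, along the slide) x 97 mm (y, across), 12 mm deep; insert top 23 mm above the bench. Drawer shut: 14 mm in front of the unit's origin, in the case. Drawer out: in the open, 40 mm before the case's front edge, 41 mm behind the front panel's inner face
- release_top (a point): centre of the top of the oblong red release button, 24 mm (x) x 42 mm (y), in the top of the unit, 22 mm in front of the unit's origin and 85 mm above the bench; it goes straight down when pressed
- release (a joint): how far the red button is pressed (m): 0 = up, 0.009 = fully down; a spring pushes it up (2 N at first, 5 N fully down). The drawer is let go at 0.004 to 0.007 and springs out by itself within half a second; the button also dips and jumps up again as the drawer is pushed home
- plug_box: the small blue card box to put away: 30 mm (x) x 90 mm (y, long) x 30 mm (z), 60 to 130 g, on the bench in the strip between the red tool box (190 mm high, fixed, its rear at x = 0.46 at its left end, y = 0.07, to 0.49 at its right end) and the door at x = 0.635. Origin: centre of its underside; z up. A parts cabinet 245 mm high begins left of y = 0.28
- plug_box_mid (a point): the middle of that blue box, 15 mm above its underside
- tape_measure: bystander: green tape measure standing on its foot in the same strip, right of the blue box, 40 x 84 x 65 mm; origin under its centre
- spray_can: bystander: pale blue and white spray can standing at the right end of the strip, 58 mm in diameter, 210 mm high; origin under its centre
- black_tape: bystander: small black roll of electrical tape lying flat in front of the parts cabinet, 58 mm across, 19 mm high; origin under its centre

How it is judged (in metres and radians):
On the way, in this order (a step that is already met when the one before it is completed fails the run):
1. the drawer has sprung out (value of joint drawer above 0.07 m), for 0.1 s.
2. the blue box lies flat in the pocket of the open drawer and has been let go (value of joint drawer above 0.06 m and x of plug_box_mid in the frame of drawer_pocket between -0.007 and 0.007 m and y of plug_box_mid in the frame of drawer_pocket between -0.008 and 0.008 m and z of plug_box_mid in the frame of drawer_pocket below 0.019 m and contact force between the fingers and plug_box below 0.1 N), for 0.2 s.
At the end, for the whole second after the job is handed in: The drawer is shut and held by its catch (within 2 mm of home, button up again), and the blue box lies flat in the drawer's pocket: its middle within 7 mm of the pocket's centre along the slide, 8 mm across, and no more than 19 mm above the pocket's floor; at rest (value of joint each of drawer, release below 0.002 m and x of plug_box_mid in the frame of drawer_pocket between -0.007 and 0.007 m and y of plug_box_mid in the frame of drawer_pocket between -0.008 and 0.008 m and z of plug_box_mid in the frame of drawer_pocket below 0.019 m and linear speed of plug_box below 0.02 m/s); the robot touches nothing.
It fails at once if the tape measure, the black tape roll or the spray can is shifted by more than 3 cm (distance of any of tape_measure, black_tape, spray_can from where it was at the start of the episode above 0.03 m).
It also fails if it takes over 67 s, if anything falls off the work surface, if the arm or the gripper's body presses on something with over 40 N, if the wrist force passes 120 N, or if a joint passes its speed limit or range.

### The arm

A 7-joint arm with a two-finger parallel gripper is mounted at the origin on the work surface; the furniture and walls round the work are solid. World frame = base frame: x ahead of the robot, y to its left, z up, the work surface at z = 0. Lengths are in m, angles in degrees, forces in N, time in s.
With the tool pointing down it reaches from about 0.4 to 0.875 m from the base axis. Payload 4.4 kg.
Tool frame: the origin (TCP) lies midway between the tips of the shut fingers; the grasp point (between the pads) lies 19 mm behind it; z points along the fingers, y is the line along which they close (so a half turn about z gives the same grasp; the last joint's range is limited). The gripper opens to 85 mm and grips with 20 to 120 N. Pads are 22 mm wide; open, the fingers measure 114 mm over their backs; the gripper's body (76 mm by 85 mm) begins 54 mm behind the grasp point. The pads swing forward as they close: fully open they stand 13 mm farther back than shut.
Start: joints at [-71.035, 36.005, 2.206, 86.941, -1.547, 57.084, -1.146], TCP at [0.251, 0.6, 0.201] pointing down, gripper open.
Joint ranges: [-175.42, 175.42], [-21.48, 121.26], [-71.46, 75.88], [10.55, 141.38], [-63.04, 243.04], [13.31, 113.54], [-168.57, 168.57]. Speed limits (degrees/s): [147.25, 147.25, 180, 180, 180, 180, 180].

### API

Orientations are given as a 3x3 rotation matrix whose columns are the frame's x, y, z axes.
In Python, from bench import arm gives the robot as it stands. The module is installed in compiled form; this text tells all that it offers.
- The arm moves only by the tool drive_tool, never from a script. Its arguments are lists of equal length, an entry for each row: "linear": the shift along the tool's x, y, z in mm, a list of three; "dr": the turn, a rotation vector about the tool's x, y, z in rad, a list of three. In form: {"linear": [[tx, ty, tz], ...], "dr": [[wx, wy, wz], ...]}. A call has 1 to 20 rows; each row shifts and turns the commanded pose from where the row before left it, along the tool's axes as they then stand; what a row does not reach is not made up. A row lasts 1/10 s, in which the tool goes at most 50 mm and 8.59 degrees, less where a joint would pass 70% of its speed; a pose out of reach is approached as far as the arm can. A call is refused whole if a number of a shift passes 50 or a number of a turn 0.15, either way. A call with a gripper value outside its range is refused whole. "fingers" is the opening, from -1 (shut) to 1 (fully open), set as the call begins (left out, the last holds). The fingers move at their own pace and stop on an object; "grip_force" is the grip in N (left out, the last holds). Time passes only in rows, so rows that do not move let the fingers close. It gives the time, the measured TCP pose, the force, the opening and the grip force at its end, in the units of the state.
- arm.read_state(): the state, without advancing time (a new reading comes with each control period).
- arm.camera(name): name is "scene" or "top" or "wrist"; returns a dict with "img" (400x640x3 uint8, red, green, blue), "range_z" (400x640 float32, m along the optical axis (not along the pixel's ray), 0 where there is no reading), "K" (3x3 intrinsics, pixels), "k1" (the pictures are not rectified: a ray, as slopes to the right and down, at radius r is drawn at 1 + k1 r^2 times it, then the intrinsics apply), "camera_from_world" (4x4, takes a point from world to camera coordinates). Camera axes: x right, y down, z forward; pixel columns grow to the right and rows downward; lengths in m; the calibration is good to about 2 mm. A picture is of the moment at which its call begins.
- arm.finish_job(): hands the job in; it is judged then, once.
The state is a dict: "time_s": time; "q": joint angles; "qvel": joint speeds; "joint_efforts": joint torques, N m; "tool_pos": TCP position; "tool_rot": TCP orientation; "contact_force": force on the tool from outside, world axes, zero at the start; "wrist_torque": the same for the moment, N m; "opening": opening from 0.0 (shut) to 1.0 (fully open); "finger_force": force on a finger pad.
Only numpy, scipy, OpenCV 4.12 (cv2) and the standard library are available. Lean on these libraries where they do the work, as an engineer would, in place of code of your own. Each camera call takes 0.05 s, during which the arm holds its last target. There are 200 camera calls.

## Working session

There is one attempt and no reset: what is moved stays moved. The work goes in short steps, Python scripts to look and compute and a tool call to move; the robot and the scene stay as the last step left them, time stands still between calls to the robot, and variables do not carry over. Pictures are saved under pics/ and viewed, at most 10 in all, crops included, and the job is handed in when it is done.

Besides the shell and the picture viewer there is one more tool, called as name(argument=value, ...), one argument or row to a line, values as JSON. drive_tool: Moves the arm, as the interface text tells. Its arguments: {"type":"object","properties":{"linear":{"type":"array"},"dr":{"type":"array"},"fingers":{"type":"number"},"grip_force":{"type":"number"}},"required":["linear","dr"]}

```bash
mkdir -p pics
cat > h.py <<'E'
import numpy as np, cv2
from bench import arm
def cloud(c):
    K=c["K"];h,w=c["range_z"].shape
    u,v=np.meshgrid(np.arange(w),np.arange(h))
    d=np.array([K[0,0],K[1,1]]);xd=(u-K[0,2])/K[0,0];yd=(v-K[1,2])/K[1,1]
    x,y=xd.copy(),yd.copy()
    for _ in range(15):
        s=1+c["k1"]*(x*x+y*y);x=xd/s;y=yd/s
    z=c["range_z"];P=np.stack([x*z,y*z,z,np.ones_like(z)],-1)
    return (P@np.linalg.inv(c["camera_from_world"]).T)[...,:3]
def save(n,c): cv2.imwrite(f"pics/{n}.png",c["img"][...,::-1])
def st():
    s=arm.read_state()
    print({k:np.round(s[k],3).tolist() for k in("time_s","q","tool_pos","tool_rot","contact_force","opening","finger_force")})
E
python3 - <<'E'
from h import *
st()
for n in("scene","top"):
    c=arm.camera(n);save(n,c);np.savez(n,**c)
    print(n,np.linalg.inv(c["camera_from_world"]).round(3).tolist(),c["k1"])
a=cv2.imread("pics/scene.png");b=cv2.imread("pics/top.png")
E
```

```text
{'time_s': 0.0, 'q': [-71.037, 36.059, 2.203, 86.996, -1.548, 57.085, -1.148], 'tool_pos': [0.251, 0.599, 0.2], 'tool_rot': [[-0.922, 0.386, -0.001], [0.386, 0.922, -0.002], [-0.0, -0.002, -1.0]], 'contact_force': [0.77, -0.941, 1.135], 'opening': 1.003, 'finger_force': 0.0}
scene [[0.812, -0.436, 0.388, 0.077], [-0.584, -0.62, 0.525, -0.529], [0.011, -0.653, -0.757, 0.79], [0.0, 0.0, 0.0, 1.0]] -0.001333213530208633
top [[0.012, -0.994, 0.104, 0.366], [-0.999, -0.016, -0.029, -0.02], [0.03, -0.104, -0.994, 1.024], [0.0, 0.0, 0.0, 1.0]] -0.04120603678265368
```

View pics/scene.png

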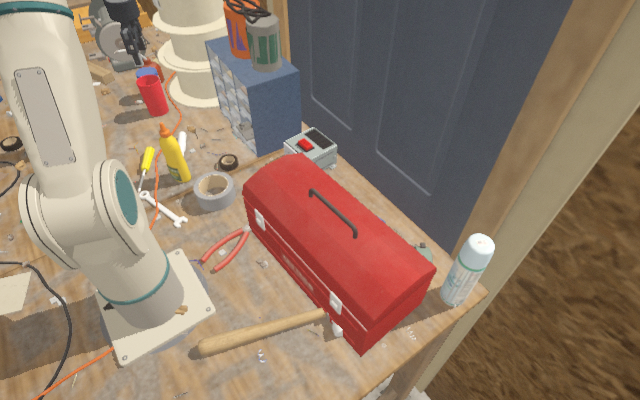

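View pics/top.png

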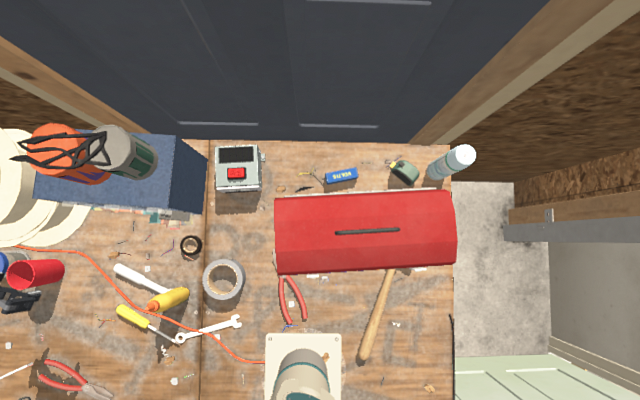

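The scene view shows the drawer unit at (310,148), partly hidden by the red tool box. The top view shows the unit at (238,168), its red button at (236,173), the blue box at (341,175), the tape measure at (404,172) and the can at (455,160).

Run:
```python
from h import *
c=dict(np.load("top.npz"));P=cloud(c);hsv=cv2.cvtColor(c["img"],cv2.COLOR_RGB2HSV)
def rep(n,m,zr):
    m=m&(P[...,2]>zr[0])&(P[...,2]<zr[1])&(c["range_z"]>0)
    q=P[m];r=cv2.minAreaRect(q[:,:2].astype(np.float32)*1000)
    print(n,len(q),"med",np.median(q,0).round(4),"min",q.min(0).round(3),"max",q.max(0).round(3),"rect",np.round(r[0],1),np.round(r[1],1),round(r[2],1))
def win(x0,x1,y0,y1):
    m=np.zeros(hsv.shape[:2],bool);m[y0:y1,x0:x1]=1;return m
H,S,V=[hsv[...,i].astype(int) for i in range(3)]
rep("blue",win(315,365,160,190)&(H>95)&(H<120)&(S>120),(.02,.05))
rep("button",win(220,255,160,185)&((H<8)|(H>172))&(S>150),(.07,.1))
rep("unit",win(205,275,135,200),(.062,.082))
rep("bezel",win(220,255,160,185),(.0745,.1))
rep("tape",win(380,425,150,190),(.03,.1))
rep("can",win(425,480,140,185),(.1,.3))
rep("toolbox",win(270,460,185,280),(.1,.3))
rep("black",win(175,205,230,260)&(V<70),(.01,.03))
rep("cab",win(150,215,130,220),(.2,.3))
# unit top edges by row/col
m=win(205,275,135,200)&(abs(P[...,2]-.074)<.006)
for r in (150,165,180,188):
    k=np.where(m[r])[0]; 
    if len(k): print(r,P[r,k[0]].round(4),P[r,k[-1]].round(4))
for col in (220,230,238,246,256):
    k=np.where(m[:,col])[0]
    print(col,P[k[0],col].round(4),P[k[-1],col].round(4))
cv2.imwrite("pics/crop.png",cv2.resize(c["img"][130:200,190:440,::-1],None,fx=3.2,fy=3.2,interpolation=cv2.INTER_CUBIC))
```

```text
blue 208 med [ 0.5354 -0.0937  0.029 ] min [ 0.516 -0.137  0.022] max [ 0.559 -0.053  0.034] rect [537.6 -95.4] [28.4 84.4] 11.7
button 164 med [0.5302 0.1833 0.0838] min [0.518 0.164 0.072] max [0.545 0.205 0.09 ] rect [531.7 184.5] [26.6 41.4] 0.3
unit 1712 med [0.5525 0.1851 0.0715] min [0.488 0.127 0.063] max [0.609 0.245 0.082] rect [548.9 186.5] [116.8 113.5] 4.0
bezel 183 med [0.5297 0.1839 0.0832] min [0.502 0.15  0.075] max [0.566 0.227 0.09 ] rect [536.1 189.1] [76.2 64.3] 87.4
tape 382 med [ 0.5477 -0.2731  0.0583] min [ 0.516 -0.308  0.03 ] max [ 0.581 -0.242  0.067] rect [ 549.8 -277.4] [70.7 40.7] 51.3
can 800 med [ 0.5551 -0.3583  0.1965] min [ 0.532 -0.397  0.1  ] max [ 0.587 -0.342  0.213] rect [ 561.2 -368.6] [53.9 54.7] 57.3
toolbox 14194 med [ 0.381  -0.1377  0.1818] min [ 0.269 -0.359  0.103] max [0.492 0.074 0.219] rect [ 379.1 -142.9] [204.3 423.6] 4.0
black 112 med [0.3374 0.3065 0.0171] min [0.313 0.289 0.01 ] max [0.364 0.341 0.021] rect [338.4 315.4] [51.6 52.2] 0.9
cab 2177 med [0.5083 0.3039 0.2436] min [0.424 0.282 0.2  ] max [0.586 0.346 0.291] rect [505.1 315.2] [ 58.9 160.8] 87.4
150 [0.5922 0.2436 0.0736] [0.5949 0.1355 0.07  ]
165 [0.5522 0.2422 0.0717] [0.5537 0.131  0.0733]
180 [0.5118 0.2372 0.0737] [0.5141 0.1275 0.0702]
188 [0.4912 0.2376 0.0686] [0.492  0.1795 0.0698]
220 [0.6005 0.2306 0.0739] [0.4888 0.2271 0.0681]
230 [0.6039 0.2045 0.0728] [0.4918 0.2007 0.0688]
238 [0.6045 0.1834 0.0718] [0.492  0.1795 0.0698]
246 [0.6075 0.1622 0.0725] [0.495  0.1585 0.07  ]
256 [0.6085 0.1359 0.0703] [0.4983 0.1326 0.0684]
```

View pics/crop.png

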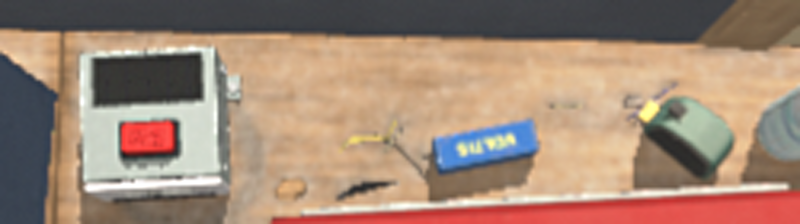

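The crop shows the unit turned about 5° (button centre about (148,138) in the crop). The blue box is at (485,145), turned about 11°, and nothing lies between it and the unit at tool height. I'll lift, turn to match the unit, and shut the fingers.

drive_tool(
  linear=[
    [0, 0, -15],
    [0, 0, -15],
    [0, 0, -15],
    [0, 0, -15],
    [0, 0, -15],
    [0, 0, -15],
    [0, 0, -10],
    [0, 0, -10],
    [0, 0, 0],
  ],
  dr=[
    [0, 0, 0.136],
    [0, 0, 0.136],
    [0, 0, 0.136],
    [0, 0, 0.136],
    [0, 0, 0.136],
    [0, 0, 0.136],
    [0, 0, 0.136],
    [0, 0, 0.136],
    [0, 0, 0],
  ],
  fingers=-1,
)

```text
time_s: 1.0
tool_pos: [0.2514, 0.6, 0.3119]
tool_rot: [[-0.086, 0.996, 0.001], [0.996, 0.086, 0.001], [0.001, 0.001, -1.0]]
contact_force: [-0.2, -0.7, -0.6]
opening: 0.004
finger_force: 0.0
```

drive_tool(
  linear=[
    [-39, 3, 0],
    [-39, 3, 0],
    [-39, 3, 0],
    [-39, 3, 0],
    [-39, 3, 0],
    [-39, 2, 0],
    [-39, 2, 0],
    [-39, 3, 0],
    [-21, 37, 0],
    [-21, 37, 0],
    [-21, 37, 0],
    [-21, 37, 0],
    [-21, 37, 0],
    [-20, 36, 0],
    [0, 0, 0],
    [0, 0, 0],
  ],
  dr=[
    [0, 0, 0],
    [0, 0, 0],
    [0, 0, 0],
    [0, 0, 0],
    [0, 0, 0],
    [0, 0, 0],
    [0, 0, 0],
    [0, 0, 0],
    [0, 0, 0],
    [0, 0, 0],
    [0, 0, 0],
    [0, 0, 0],
    [0, 0, 0],
    [0, 0, 0],
    [0, 0, 0],
    [0, 0, 0],
  ],
)

```text
time_s: 2.6
tool_pos: [0.5307, 0.1841, 0.3098]
tool_rot: [[-0.086, 0.996, -0.002], [0.996, 0.086, -0.001], [-0.001, -0.002, -1.0]]
contact_force: [-0.7, 0.1, -0.4]
opening: 0.002
finger_force: 0.0
```

Run:
```python
from h import *
st()
c=arm.camera("wrist");save("w1",c);np.savez("w1",**c)
s=arm.read_state();T=np.linalg.inv(c["camera_from_world"]);R=np.array(s["tool_rot"])
print("cam in tool",(R.T@(T[:3,3]-s["tool_pos"])).round(3),(R.T@T[:3,:3]).round(2).tolist())
P=cloud(c);hsv=cv2.cvtColor(c["img"],cv2.COLOR_RGB2HSV)
H,S,V=[hsv[...,i].astype(int) for i in range(3)]
m=((H<8)|(H>172))&(S>150)&(P[...,2]>.06)&(P[...,2]<.1)&(c["range_z"]>0)
q=P[m];print(len(q),q[:,2].max() if len(q) else 0)
q=q[q[:,2]>.081]
print(np.median(q,0),cv2.minAreaRect((q[:,:2]*1000).astype(np.float32)))
```

```text
{'time_s': 2.6, 'q': [-41.468, 24.792, 29.472, 92.947, -13.031, 65.843, -3.917], 'tool_pos': [0.531, 0.184, 0.31], 'tool_rot': [[-0.086, 0.996, -0.002], [0.996, 0.086, -0.001], [-0.001, -0.002, -1.0]], 'contact_force': [-0.725, 0.108, -0.372], 'opening': 0.002, 'finger_force': 0.0}
cam in tool [ 0.077  0.    -0.173] [[-0.0, -0.95, -0.31], [1.0, -0.0, -0.0], [-0.0, -0.31, 0.95]]
2055 0.0999971906255619
[0.45038396 0.0676693  0.08605713] ((418.6539306640625, 124.15489196777344), (239.3969268798828, 211.64186096191406), 66.42471313476562)
```

View pics/w1.png

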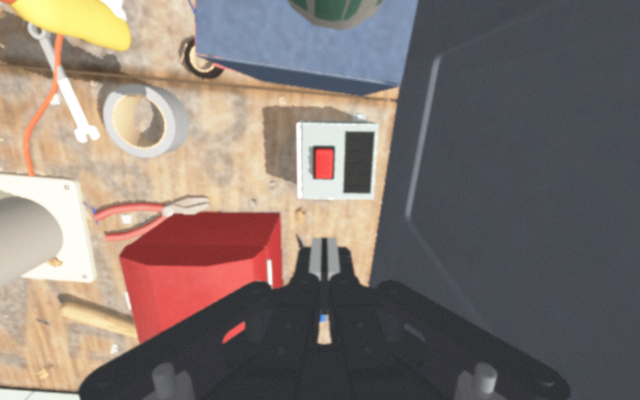

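The wrist view shows the button at (324,162) and the unit from (298,122) to (378,199). The camera sits on the +y side of the gripper. I'll refine the unit's pose from this view.

Run:
```python
from h import *
c=dict(np.load("w1.npz"));P=cloud(c);hsv=cv2.cvtColor(c["img"],cv2.COLOR_RGB2HSV)
H,S,V=[hsv[...,i].astype(int) for i in range(3)]
W=np.zeros(H.shape,bool);W[115:210,290:390]=1
m=W&((H<8)|(H>172))&(S>150)
q=P[m];print(np.median(q,0));q=q[q[:,2]>.078];print(len(q),np.round(cv2.minAreaRect((q[:,:2]*1000).astype(np.float32))[0],1),np.round(cv2.minAreaRect((q[:,:2]*1000).astype(np.float32))[1:][1],1),np.mean(q,0))
m=W&(P[...,2]>.066)&(P[...,2]<.079)
q=P[m];print(len(q),cv2.minAreaRect((q[:,:2]*1000).astype(np.float32)))
for r in (135,150,165,180,190):
    k=np.where(m[r])[0];print(r,P[r,k[0]].round(4),P[r,k[-1]].round(4))
```

```text
[0.52904689 0.18362457 0.0850926 ]
488 [525.9 212.4] 5.1 [0.52851641 0.18356082 0.085769  ]
5382 ((546.5128173828125, 183.47171020507812), (115.79402923583984, 112.1655502319336), 4.080873012542725)
135 [0.4866 0.2172 0.0674] [0.6003 0.2276 0.0717]
150 [0.488  0.196  0.0694] [0.6018 0.2064 0.072 ]
165 [0.4907 0.1741 0.0695] [0.6035 0.1844 0.0718]
180 [0.492  0.151  0.0684] [0.6053 0.1617 0.0715]
190 [0.4929 0.1356 0.0695] [0.6055 0.1467 0.0735]
```

drive_tool(
  linear=[
    [-8, -1, 40],
    [0, 0, 45],
    [0, 0, 45],
    [0, 0, 45],
    [0, 0, 25],
    [0, 0, 15],
    [0, 0, 10],
    [0, 0, 5],
    [0, 0, 3],
    [0, 0, 0],
  ],
  dr=[
    [0, 0, 0],
    [0, 0, 0],
    [0, 0, 0],
    [0, 0, 0],
    [0, 0, 0],
    [0, 0, 0],
    [0, 0, 0],
    [0, 0, 0],
    [0, 0, 0],
    [0, 0, 0],
  ],
)

```text
time_s: 3.65
tool_pos: [0.5307, 0.1774, 0.0785]
tool_rot: [[-0.087, 0.996, 0.001], [0.996, 0.087, 0.001], [0.0, 0.001, -1.0]]
contact_force: [-0.4, 0.3, -0.2]
opening: -0.005
finger_force: 0.0
```

drive_tool(
  linear=[
    [0, 0, 2],
    [0, 0, 1],
    [0, 0, 0],
    [0, 0, 0],
  ],
  dr=[
    [0, 0, 0],
    [0, 0, 0],
    [0, 0, 0],
    [0, 0, 0],
  ],
)

```text
time_s: 4.05
tool_pos: [0.5306, 0.177, 0.0752]
tool_rot: [[-0.086, 0.996, 0.0], [0.996, 0.086, 0.0], [0.0, 0.0, -1.0]]
contact_force: [0.5, 0.7, 0.4]
opening: -0.002
finger_force: 0.0
```

Run:
```python
from h import *
st()
c=arm.camera("wrist");P=cloud(c)
d=arm.camera("top");
m=d["img"][130:230,170:300,::-1];a=cv2.resize(m,(520,400));b=cv2.resize(c["img"][:,160:480,::-1],(320,400))[:, :280]
cv2.imwrite("pics/w2.png",np.hstack([a,b]))
```

```text
{'time_s': 4.05, 'q': [-34.683, 40.274, 20.934, 108.454, -23.461, 35.471, 5.972], 'tool_pos': [0.531, 0.177, 0.075], 'tool_rot': [[-0.086, 0.996, 0.0], [0.996, 0.086, 0.0], [0.0, 0.0, -1.0]], 'contact_force': [0.457, 0.707, 0.352], 'opening': -0.002, 'finger_force': 0.0}
```

View pics/w2.png

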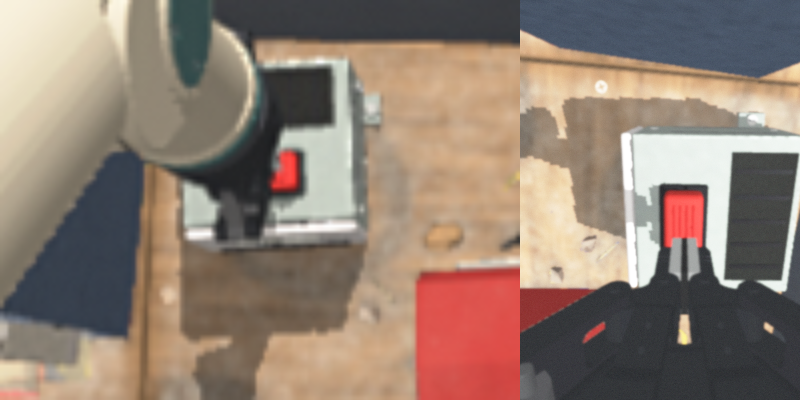

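The drawer is still shut: the top view shows its front flush. In the wrist view the tip is over the button at about (685,240). I'll press deeper.

drive_tool(
  linear=[
    [0, 0, 1.5],
    [0, 0, 1.5],
    [0, 0, 0],
    [0, 0, 0],
  ],
  dr=[
    [0, 0, 0],
    [0, 0, 0],
    [0, 0, 0],
    [0, 0, 0],
  ],
)

```text
time_s: 4.55
tool_pos: [0.5305, 0.1769, 0.0719]
tool_rot: [[-0.086, 0.996, -0.0], [0.996, 0.086, -0.0], [-0.0, -0.0, -1.0]]
contact_force: [0.5, 0.5, 0.3]
opening: 0.004
finger_force: 0.0
```

Run:
```python
from h import *
st();s=arm.read_state()
c=arm.camera("wrist");P=cloud(c);np.savez("w3",**c)
M=c["camera_from_world"];p=M[:3,:3]@s["tool_pos"]+M[:3,3];uv=c["K"]@(p/p[2]);print("TCP px",uv,p)
u=int(round(uv[0]))
for v in range(180,300,6): print(v,P[v,u-8].round(4),P[v,u+8].round(4),c["img"][v,u-8],c["range_z"][v,u-8].round(3))
```

```text
{'time_s': 4.55, 'q': [-34.563, 40.553, 20.748, 108.558, -23.605, 35.107, 6.095], 'tool_pos': [0.53, 0.177, 0.072], 'tool_rot': [[-0.086, 0.996, -0.0], [0.996, 0.086, -0.0], [-0.0, -0.0, -1.0]], 'contact_force': [0.461, 0.469, 0.307], 'opening': 0.004, 'finger_force': 0.0}
TCP px [324.45446454 228.60692081   1.        ] [0.00032462 0.02122793 0.18871625]
180 [0.5223 0.2097 0.0721] [0.5323 0.2103 0.0713] [236 241 237] 0.178
186 [0.5226 0.2063 0.074 ] [0.5326 0.2069 0.0731] [78 83 82] 0.177
192 [0.5229 0.2028 0.0752] [0.5329 0.2034 0.0746] [139  47  46] 0.177
198 [0.5232 0.2023 0.0857] [0.5327 0.2027 0.0844] [243  77  74] 0.168
204 [0.5235 0.1982 0.0846] [0.533  0.1995 0.0859] [254  98  92] 0.17
210 [0.5238 0.1943 0.0844] [0.5333 0.1957 0.0859] [254  98  92] 0.171
216 [0.5241 0.1902 0.0839] [0.5337 0.1921 0.0866] [254  95  90] 0.173
222 [0.5244 0.1866 0.0848] [0.5341 0.1876 0.085 ] [254  95  92] 0.173
228 [0.5247 0.1828 0.0851] [0.5345 0.1834 0.0846] [254  98  92] 0.174
234 [0.525  0.1792 0.0859] [0.5349 0.1796 0.085 ] [254  94  88] 0.175
240 [0.5251 0.1873 0.1103] [0.5334 0.1883 0.1108] [167 168 167] 0.149
246 [0.5252 0.1874 0.117 ] [0.5332 0.1879 0.1167] [165 167 166] 0.142
252 [0.5254 0.1874 0.1231] [0.533  0.1884 0.1237] [167 169 168] 0.137
258 [0.5256 0.1868 0.1277] [0.533  0.1877 0.1282] [169 171 168] 0.132
264 [0.5257 0.1877 0.1344] [0.5328 0.1877 0.1335] [166 169 167] 0.126
270 [0.5258 0.1866 0.1374] [0.5327 0.1875 0.1379] [167 169 169] 0.123
276 [0.5259 0.1883 0.1446] [0.5324 0.1888 0.1445] [95 98 98] 0.116
282 [0.526  0.1874 0.1475] [0.5323 0.1887 0.1485] [51 53 56] 0.113
288 [0.5261 0.1883 0.1525] [0.5321 0.1894 0.1534] [50 52 58] 0.108
294 [0.5262 0.188  0.1558] [0.5321 0.189  0.1564] [51 54 57] 0.105
```

The wrist depth shows the button still up at z≈0.085, with the fingertips about 20 mm above it. So the real tips sit short of the nominal TCP. I'll keep going down carefully.

drive_tool(
  linear=[
    [0, 0, 3],
    [0, 0, 3],
    [0, 0, 3],
    [0, 0, 3],
    [0, 0, 0],
  ],
  dr=[
    [0, 0, 0],
    [0, 0, 0],
    [0, 0, 0],
    [0, 0, 0],
    [0, 0, 0],
  ],
)

```text
time_s: 5.1
tool_pos: [0.5301, 0.1769, 0.0594]
tool_rot: [[-0.086, 0.996, -0.001], [0.996, 0.086, -0.0], [-0.0, -0.001, -1.0]]
contact_force: [0.6, -0.2, -0.7]
opening: 0.0
finger_force: 0.0
```

drive_tool(
  linear=[
    [0, 0, 2],
    [0, 0, 2],
    [0, 0, 2],
    [0, 0, 2],
    [0, 0, 0],
  ],
  dr=[
    [0, 0, 0],
    [0, 0, 0],
    [0, 0, 0],
    [0, 0, 0],
    [0, 0, 0],
  ],
)

```text
time_s: 5.6
tool_pos: [0.5306, 0.177, 0.052]
tool_rot: [[-0.086, 0.996, 0.0], [0.996, 0.086, 0.0], [0.0, 0.0, -1.0]]
contact_force: [-0.9, -0.0, 2.0]
opening: -0.003
finger_force: 0.8
```

Run:
```python
from h import *
st();s=arm.read_state()
c=arm.camera("wrist");P=cloud(c);save("w4",c)
for v in range(200,270,5): print(v,P[v,316].round(4),P[v,332].round(4),c["img"][v,316])
```

```text
{'time_s': 5.6, 'q': [-33.757, 42.252, 19.522, 109.132, -24.577, 32.714, 6.918], 'tool_pos': [0.531, 0.177, 0.052], 'tool_rot': [[-0.086, 0.996, 0.0], [0.996, 0.086, 0.0], [0.0, 0.0, -1.0]], 'contact_force': [-0.885, -0.025, 2.008], 'opening': -0.003, 'finger_force': 0.805}
200 [0.5234 0.2041 0.0747] [0.5324 0.2047 0.074 ] [50 48 52]
205 [0.5237 0.2027 0.079 ] [0.5323 0.2038 0.0799] [185  59  56]
210 [0.5239 0.2011 0.0824] [0.5325 0.201  0.0803] [251  84  79]
215 [0.5241 0.1978 0.0814] [0.5327 0.199  0.0824] [254  97  93]
220 [0.5243 0.1951 0.0819] [0.5329 0.1965 0.0833] [254  95  90]
225 [0.5246 0.192  0.0815] [0.5332 0.1932 0.0826] [253  89  84]
230 [0.5248 0.1891 0.0816] [0.5335 0.1904 0.0829] [211  68  64]
235 [0.525  0.1863 0.0822] [0.5337 0.1876 0.0834] [198  64  59]
240 [0.5252 0.1874 0.0904] [0.5335 0.1878 0.0899] [163 166 165]
245 [0.5253 0.1869 0.0951] [0.5333 0.1882 0.0962] [163 164 163]
250 [0.5254 0.1873 0.1009] [0.5332 0.1883 0.1016] [164 166 165]
255 [0.5256 0.1868 0.105 ] [0.5331 0.1878 0.1055] [164 167 165]
260 [0.5257 0.1869 0.1097] [0.533  0.1881 0.1107] [161 164 162]
265 [0.5258 0.1869 0.114 ] [0.5329 0.1873 0.1137] [164 167 165]
```

Contact: the button has dipped about 3 mm. The true tips sit about 30 mm above the reported TCP, and I'll use that from here. Now finishing the press.

drive_tool(
  linear=[
    [0, 0, 2],
    [0, 0, 2],
    [0, 0, 1],
    [0, 0, 0],
    [0, 0, 0],
    [0, 0, 0],
    [0, 0, 0],
  ],
  dr=[
    [0, 0, 0],
    [0, 0, 0],
    [0, 0, 0],
    [0, 0, 0],
    [0, 0, 0],
    [0, 0, 0],
    [0, 0, 0],
  ],
)

```text
time_s: 6.35
tool_pos: [0.5306, 0.177, 0.0471]
tool_rot: [[-0.086, 0.996, 0.0], [0.996, 0.086, 0.0], [0.0, 0.0, -1.0]]
contact_force: [-0.9, 0.2, 3.3]
opening: -0.001
finger_force: 2.1
```

drive_tool(
  linear=[
    [0, 0, -20],
    [0, 0, -40],
    [0, 0, -45],
    [0, 0, -45],
    [0, -35, -45],
    [0, -35, -20],
    [0, 0, 0],
    [0, 0, 0],
  ],
  dr=[
    [0, 0, 0],
    [0, 0, 0],
    [0, 0, 0],
    [0, 0, 0],
    [0, 0, 0],
    [0, 0, 0],
    [0, 0, 0],
    [0, 0, 0],
  ],
)

```text
time_s: 7.15
tool_pos: [0.4649, 0.1718, 0.2567]
tool_rot: [[-0.087, 0.996, 0.001], [0.996, 0.087, 0.001], [0.001, 0.001, -1.0]]
contact_force: [0.5, 0.9, 0.3]
opening: 0.003
finger_force: 0.0
```

Run:
```python
from h import *
st()
c=arm.camera("wrist");save("w5",c);np.savez("w5",**c)
```

```text
{'time_s': 7.15, 'q': [-45.179, 21.562, 30.105, 107.41, -13.163, 54.376, -4.112], 'tool_pos': [0.465, 0.172, 0.257], 'tool_rot': [[-0.087, 0.996, 0.001], [0.996, 0.087, 0.001], [0.001, 0.001, -1.0]], 'contact_force': [0.476, 0.937, 0.305], 'opening': 0.003, 'finger_force': 0.0}
```

View pics/w5.png

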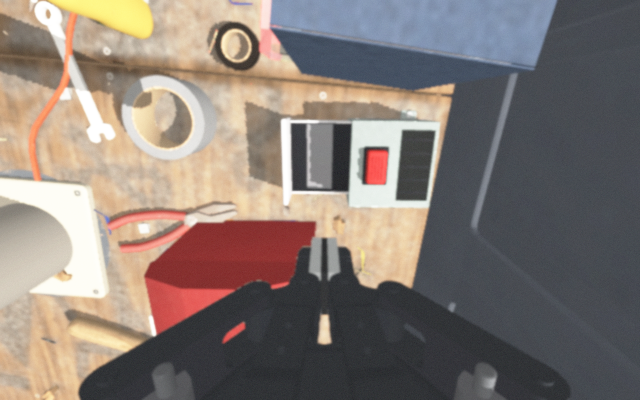

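The drawer is out: its front panel is at column 287, the pocket around (320,155), and the case runs from (350,121) to (437,207). I'll measure these, then get the blue box.

Run:
```python
from h import *
c=dict(np.load("w5.npz"));P=cloud(c)
for r in (125,140,155,170,185,195,200):
    seg=P[r,270:450];g=c["img"][r,270:450].mean(1).astype(int)
    hi=np.where((seg[:,2]>.055)&(seg[:,2]<.08))[0]
    pan=hi[hi<35];cas=hi[hi>60]
    print(r,"panel",seg[pan[0]].round(4) if len(pan) else 0,seg[pan[-1]].round(4) if len(pan) else 0,"case",seg[cas[0]].round(4),seg[cas[-1]].round(4))
for r in (140,155,175):
    for u in range(288,352,3): print((u,P[r,u].round(3).tolist(),int(c["img"][r,u].mean())),end=" ")
    print()
H=P[110:215,280:296];m=(H[...,2]>.06)&(H[...,2]<.075);q=H[m];print(cv2.minAreaRect((q[:,:2]*1000).astype(np.float32)))
H=P[110:215,340:445];m=(H[...,2]>.064)&(H[...,2]<.079);q=H[m];print(cv2.minAreaRect((q[:,:2]*1000).astype(np.float32)))
```

```text
125 panel [0.4072 0.2218 0.0691] [0.4118 0.2214 0.0569] case [0.493  0.2294 0.0713] [0.5995 0.2388 0.0714]
140 panel [0.4077 0.2033 0.0678] [0.4131 0.203  0.0606] case [0.4951 0.2114 0.0716] [0.6007 0.2207 0.0717]
155 panel [0.4102 0.1851 0.0711] [0.4145 0.1843 0.0643] case [0.4959 0.1928 0.0723] [0.6018 0.202  0.0722]
170 panel [0.4108 0.1652 0.0691] [0.4159 0.1631 0.0575] case [0.4971 0.1731 0.0707] [0.6022 0.1832 0.0746]
185 panel [0.4112 0.144  0.0654] [0.4174 0.1435 0.0616] case [0.4991 0.1537 0.0725] [0.6044 0.1629 0.0727]
195 panel [0.4135 0.1312 0.0686] [0.4185 0.1307 0.0657] case [0.4996 0.1394 0.0706] [0.6063 0.149  0.0717]
200 panel [0.4137 0.1239 0.0678] [0.4191 0.1202 0.0554] case [0.5002 0.1328 0.0717] [0.6065 0.1419 0.0714]
(288, [0.413, 0.201, 0.041], 249) (291, [0.416, 0.199, 0.023], 130) (294, [0.42, 0.199, 0.023], 60) (297, [0.424, 0.2, 0.024], 63) (300, [0.428, 0.2, 0.022], 64) (303, [0.433, 0.2, 0.023], 65) (306, [0.436, 0.2, 0.017], 115) (309, [0.441, 0.2, 0.011], 200) (312, [0.445, 0.2, 0.012], 135) (315, [0.449, 0.2, 0.011], 137) (318, [0.454, 0.201, 0.012], 1
[... 1339 characters left out ...]
309, [0.444, 0.148, 0.011], 197) (312, [0.449, 0.148, 0.01], 133) (315, [0.453, 0.149, 0.013], 129) (318, [0.458, 0.148, 0.01], 134) (321, [0.462, 0.149, 0.011], 133) (324, [0.467, 0.15, 0.012], 134) (327, [0.471, 0.15, 0.013], 133) (330, [0.476, 0.15, 0.011], 124) (333, [0.48, 0.154, 0.024], 44) (336, [0.484, 0.154, 0.023], 46) (339, [0.489, 0.154, 0.022], 45) (342, [0.493, 0.155, 0.024], 43) (345, [0.497, 0.155, 0.024], 41) (348, [0.502, 0.155, 0.023], 72) (351, [0.5, 0.167, 0.071], 226) 
((412.27447509765625, 173.86045837402344), (6.4404520988464355, 110.70267486572266), 4.068125247955322)
((550.600830078125, 183.71774291992188), (108.38639068603516, 112.39813232421875), 4.11956262588501)
```

Pocket at about (0.457, 0.177), yaw about 4.15°, and panel and case agree. Now to the box.

drive_tool(
  linear=[
    [-41, 5, 0],
    [-41, 5, 0],
    [-41, 5, 0],
    [-41, 5, 0],
    [-41, 6, 0],
    [-41, 6, 0],
    [-41, 6, 0],
    [-40, 6, 0],
    [0, 0, 0],
    [0, 0, 0],
  ],
  dr=[
    [0, 0, 0],
    [0, 0, 0],
    [0, 0, 0],
    [0, 0, 0],
    [0, 0, 0],
    [0, 0, 0],
    [0, 0, 0],
    [0, 0, 0],
    [0, 0, 0],
    [0, 0, 0],
  ],
  fingers=0.3,
)

```text
time_s: 8.2
tool_pos: [0.5368, -0.1522, 0.2547]
tool_rot: [[-0.083, 0.997, -0.003], [0.997, 0.083, -0.0], [-0.0, -0.003, -1.0]]
contact_force: [-0.5, 0.1, 0.5]
opening: 0.648
finger_force: 0.0
```

```bash
cat >> h.py <<'E'
def blue(c,zlo,zhi,W=None):
    P=cloud(c);hsv=cv2.cvtColor(c["img"],cv2.COLOR_RGB2HSV);H,S,V=[hsv[...,i].astype(int) for i in range(3)]
    m=(((H>95)&(H<120)&(S>120))|((H>20)&(H<40)&(S>60)))&(P[...,2]>zlo)&(P[...,2]<zhi)&(c["range_z"]>0)
    n,l,s,_=cv2.connectedComponentsWithStats(m.astype(np.uint8));k=1+np.argmax(s[1:,4])
    q=P[l==k];return s[k],q
E
python3 - <<'E'
from h import *
st()
c=arm.camera("wrist");save("w6",c);np.savez("w6",**c)
s,q=blue(c,.024,.036);print(s,np.median(q[:,2]),cv2.minAreaRect((q[:,:2]*1000).astype(np.float32)))
E
```

```text
{'time_s': 8.2, 'q': [-7.655, 27.804, 31.353, 98.365, -16.434, 58.605, 34.19], 'tool_pos': [0.537, -0.152, 0.255], 'tool_rot': [[-0.083, 0.997, -0.003], [0.997, 0.083, -0.0], [-0.0, -0.003, -1.0]], 'contact_force': [-0.531, 0.129, 0.462], 'opening': 0.648, 'finger_force': 0.0}
[315  92  26  64 729] 0.030411886298884583 ((536.8836669921875, -99.91700744628906), (25.728641510009766, 82.5732421875), 12.384021759033203)
```

View pics/w6.png

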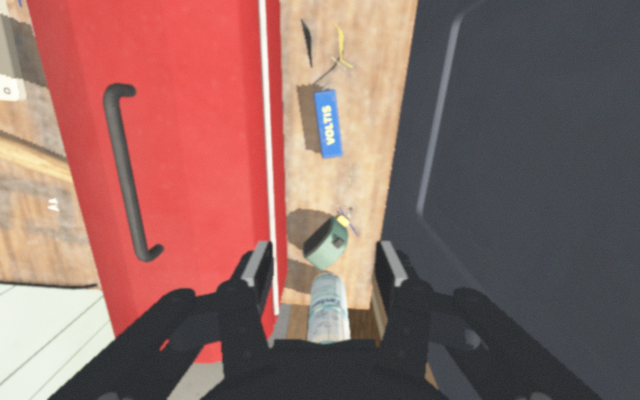

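The box is at (327,122), with the tape measure at (328,242) and the can at (328,310). Before descending I'll check the visible gripper geometry in the tool frame from depth.

Run:
```python
from h import *
for n,p,R in(("w6",None,None),):
    c=dict(np.load("w6.npz"));s=arm.read_state();P=cloud(c)
    Q=(P-s["tool_pos"])@np.array(s["tool_rot"]);m=(c["range_z"]>0)&(c["range_z"]<.2)
    q=Q[m]
    for z in np.arange(-.17,.0,.008):
        k=q[(q[:,2]>=z)&(q[:,2]<z+.008)]
        if len(k)>5: print(round(z,3),len(k),"x",np.percentile(k[:,0],[2,98]).round(3),"y",np.percentile(k[:,1],[1,30,70,99]).round(3),"inner",np.abs(k[:,1]).min().round(3))
```

```text
-0.13 4440 x [0.009 0.019] y [-0.065 -0.015  0.015  0.064] inner 0.0
-0.122 9360 x [0.001 0.016] y [-0.065 -0.021  0.02   0.064] inner 0.0
-0.114 8775 x [-0.008  0.016] y [-0.063 -0.025  0.024  0.062] inner 0.0
-0.106 5134 x [-0.013  0.016] y [-0.062 -0.031  0.031  0.062] inner 0.0
-0.098 5750 x [-0.03   0.011] y [-0.061 -0.049  0.055  0.117] inner 0.021
-0.09 7231 x [-0.037  0.012] y [-0.059 -0.03   0.113  0.117] inner 0.024
-0.082 4638 x [-0.039  0.034] y [-0.051  0.112  0.115  0.117] inner 0.027
-0.074 5011 x [-0.039  0.053] y [-0.033  0.113  0.116  0.119] inner 0.027
-0.066 5404 x [-0.04   0.072] y [-0.039  0.114  0.117  0.12 ] inner 0.027
-0.058 5672 x [-0.04   0.093] y [-0.039  0.115  0.119  0.122] inner 0.027
-0.05 5656 x [-0.041  0.111] y [-0.038  0.115  0.12   0.124] inner 0.027
-0.042 4964 x [-0.042  0.116] y [-0.029  0.116  0.121  0.124] inner 0.027
-0.034 4202 x [-0.109  0.118] y [0.102 0.116 0.121 0.124] inner 0.101
-0.026 3683 x [-0.047  0.121] y [0.112 0.116 0.121 0.125] inner 0.101
-0.018 3203 x [-0.046  0.123] y [0.112 0.116 0.121 0.125] inner 0.111
-0.01 2867 x [-0.047  0.125] y [0.112 0.116 0.121 0.125] inner 0.111
-0.002 2374 x [-0.029  0.128] y [0.112 0.117 0.122 0.125] inner 0.111
```

drive_tool(
  linear=[
    [27, 3, 0],
    [26, 4, 0],
    [0, 0, 0],
    [0, 0, 40],
    [0, 0, 40],
    [0, 0, 40],
    [0, 0, 20],
    [0, 0, 0],
  ],
  dr=[
    [0, 0, -0.042],
    [0, 0, -0.042],
    [0, 0, -0.042],
    [0, 0, 0],
    [0, 0, 0],
    [0, 0, 0],
    [0, 0, 0],
    [0, 0, 0],
  ],
  fingers=0.05,
)

```text
time_s: 9.05
tool_pos: [0.5358, -0.0946, 0.1132]
tool_rot: [[-0.213, 0.977, -0.007], [0.977, 0.213, 0.002], [0.003, -0.007, -1.0]]
contact_force: [-1.3, -0.6, 0.2]
opening: 0.525
finger_force: 0.0
```

Run:
```python
from h import *
st();s=arm.read_state()
c=arm.camera("wrist");save("w7",c);P=cloud(c)
b,q=blue(c,.024,.036);print(b,np.median(q[:,2]));print(cv2.minAreaRect((q[:,:2]*1000).astype(np.float32)))
Q=(q-s["tool_pos"])@np.array(s["tool_rot"]);print("in tool",Q.min(0),Q.max(0));
for x in np.arange(-.045,.05,.01):
    k=Q[abs(Q[:,0]-x)<.004]
    if len(k): print(x.round(3),np.percentile(k[:,1],[2,98]).round(4))
A=(P-s["tool_pos"])@np.array(s["tool_rot"]);m=(A[...,2]<-.032)&(A[...,2]>-.05)&(abs(A[...,1])<.06)&(A[...,0]<.02)
print("fingers y",np.percentile(A[m][:,1],[1,40,60,99]),A[m][:,2].max(), np.abs(A[m][:,1]).min())
m=(P[...,2]>.1)&(P[...,2]<.18)&(P[...,0]<.5)&(abs(P[...,1]+.07)<.03)&(c["range_z"]>0);print("toolbox xmax",P[m][:,0].max() if m.any() else None)
```

```text
{'time_s': 9.05, 'q': [-8.224, 36.427, 23.609, 108.958, -21.987, 39.517, 40.852], 'tool_pos': [0.536, -0.095, 0.113], 'tool_rot': [[-0.213, 0.977, -0.007], [0.977, 0.213, 0.002], [0.003, -0.007, -1.0]], 'contact_force': [-1.344, -0.645, 0.177], 'opening': 0.525, 'finger_force': 0.0}
[ 311  155   29   83 1471] 0.030472245492621175
((536.994384765625, -100.08480072021484), (26.455036163330078, 82.21102905273438), 12.390477180480957)
in tool [-0.04698964 -0.01263702  0.07999797] [0.03523996 0.0138186  0.08470448]
-0.045 [-0.0112  0.0131]
-0.035 [-0.0121  0.0134]
-0.025 [-0.011   0.0132]
-0.015 [-0.01    0.0131]
-0.005 [-0.0117  0.0129]
0.005 [-0.0117  0.0128]
0.015 [-0.0124  0.0127]
0.025 [-0.0122  0.0116]
0.035 [-0.0113  0.0123]
fingers y [-0.0354664  -0.0230387   0.02181016  0.03472633] -0.032652467670069844 0.021517794918766226
toolbox xmax 0.499990427487721
```

Run:
```python
from h import *
c=dict(np.load("w6.npz"));P=cloud(c)
for r in (60,90,120,150,180):
    s=P[r,200:320];k=np.where(s[:,2]>.05)[0][-1];print(r,s[k-3:k+2].round(3).tolist())
c=arm.camera("wrist");P=cloud(c);s=arm.read_state();A=(P-s["tool_pos"])@np.array(s["tool_rot"])
m=(c["range_z"]<.16)&(c["range_z"]>0)&(abs(A[...,1])<.075)&(A[...,2]<-.034)
q=A[m]
for z in np.arange(-.14,-.03,.012):
    k=q[abs(q[:,2]-z)<.006]
    if len(k): print(z.round(3),np.percentile(k[:,1],[.5,99.5]).round(3))
```

```text
60 [[0.467, -0.03, 0.071], [0.467, -0.029, 0.064], [0.467, -0.028, 0.056], [0.467, -0.027, 0.051], [0.467, -0.026, 0.042]]
90 [[0.47, -0.063, 0.074], [0.47, -0.062, 0.066], [0.47, -0.062, 0.057], [0.47, -0.062, 0.051], [0.47, -0.061, 0.042]]
120 [[0.472, -0.096, 0.08], [0.471, -0.097, 0.068], [0.471, -0.097, 0.061], [0.471, -0.098, 0.051], [0.471, -0.098, 0.044]]
150 [[0.473, -0.132, 0.075], [0.474, -0.133, 0.068], [0.474, -0.134, 0.062], [0.474, -0.136, 0.051], [0.474, -0.137, 0.044]]
180 [[0.476, -0.17, 0.077], [0.476, -0.172, 0.069], [0.477, -0.174, 0.062], [0.476, -0.177, 0.052], [0.477, -0.179, 0.044]]
-0.128 [-0.066  0.063]
-0.116 [-0.065  0.063]
-0.104 [-0.062  0.06 ]
-0.092 [-0.058  0.056]
-0.08 [-0.055  0.053]
-0.068 [-0.041  0.039]
-0.056 [-0.075  0.033]
-0.044 [-0.075  0.033]
-0.032 [-0.075  0.026]
```

The finger links are widest (±65 mm) at toolbox height, so I'll stand 5 mm further from the toolbox and let closing centre the box. I'll also grip only its top ~11 mm, so the links clear the drawer panel and case later.

drive_tool(
  linear=[
    [-6, 5, 0],
    [0, 0, 0],
    [0, 0, 30],
    [0, 0, 35],
    [0, 0, 30],
    [0, 0, 18],
    [0, 0, 9],
    [0, 0, 5],
    [0, 0, 0],
  ],
  dr=[
    [0, 0, 0],
    [0, 0, 0],
    [0, 0, 0],
    [0, 0, 0],
    [0, 0, 0],
    [0, 0, 0],
    [0, 0, 0],
    [0, 0, 0],
    [0, 0, 0],
  ],
)

```text
time_s: 10.05
tool_pos: [0.545, -0.1023, -0.0101]
tool_rot: [[-0.21, 0.978, 0.001], [0.978, 0.21, -0.0], [-0.0, 0.001, -1.0]]
contact_force: [0.1, 1.0, 0.8]
opening: 0.526
finger_force: 0.0
```

drive_tool(
  linear=[
    [0, -4, 0],
    [0, 0, 3],
    [0, 0, 0],
  ],
  dr=[
    [0, 0, 0],
    [0, 0, 0],
    [0, 0, 0],
  ],
)

```text
time_s: 10.35
tool_pos: [0.5415, -0.103, -0.013]
tool_rot: [[-0.21, 0.978, 0.002], [0.978, 0.21, -0.0], [-0.001, 0.002, -1.0]]
contact_force: [1.6, -0.3, -0.2]
opening: 0.522
finger_force: 0.0
```

```bash
cat > g.py <<'E'
from h import *
def grip():
    st();s=arm.read_state();c=arm.camera("wrist");P=cloud(c);A=(P-s["tool_pos"])@np.array(s["tool_rot"])
    hsv=cv2.cvtColor(c["img"],cv2.COLOR_RGB2HSV).astype(int)
    bl=(hsv[...,0]>95)&(hsv[...,0]<120)&(hsv[...,1]>120)&(abs(A[...,0])<.06)&(abs(A[...,1])<.03)&(A[...,2]>-.06)&(A[...,2]<.01)
    q=A[bl];print("blue tool min/max",np.percentile(q,[1,50,99],axis=0).round(4).tolist(),len(q))
    t=q[q[:,2]<q[:,2].min()+.006]; 
    m=(c["range_z"]>0)&~bl&(abs(A[...,1])<.075)&(abs(A[...,0])<.03)
    q=A[m]
    for z in np.arange(-.108,-.02,.006):
        k=q[abs(q[:,2]-z)<.003]
        if len(k)>4: print(z.round(3),np.percentile(k[:,1],[.5,99.5]).round(4),np.abs(k[:,1]).min().round(4),len(k))
    return c,A
E
python3 -c "
from g import *
c,A=grip();save('w8',c)"
```

```text
{'time_s': 10.35, 'q': [-1.932, 47.72, 15.288, 111.623, -28.415, 24.195, 46.881], 'tool_pos': [0.541, -0.103, -0.013], 'tool_rot': [[-0.21, 0.978, 0.002], [0.978, 0.21, -0.0], [-0.001, 0.002, -1.0]], 'contact_force': [1.562, -0.331, -0.229], 'opening': 0.522, 'finger_force': 0.0}
blue tool min/max [[-0.0356, -0.0162, -0.0447], [0.0163, -0.0031, -0.0434], [0.0496, 0.0092, -0.0241]] 5925
-0.108 [-0.0692  0.0603] 0.0001 7575
-0.102 [-0.0694  0.0588] 0.0003 5000
-0.096 [-0.0697  0.0572] 0.017 3426
-0.09 [-0.0698  0.0554] 0.0201 5320
-0.084 [-0.0701  0.0541] 0.0209 3487
-0.078 [-0.0705  0.0506] 0.0226 1813
-0.072 [-0.0706  0.0383] 0.0216 1412
-0.066 [-0.0708  0.0337] 0.0216 1048
-0.06 [-0.071   0.0351] 0.0216 1080
-0.054 [-0.0713  0.0351] 0.0216 929
-0.048 [-0.0716  0.0348] 0.0028 886
-0.042 [-0.0713  0.0332] 0.0001 3151
-0.036 [-0.0724  0.0303] 0.0217 570
-0.03 [-0.0729  0.0218] 0.0218 372
-0.024 [-0.0738 -0.0654] 0.0653 346
```

drive_tool(
  linear=[
    [0, 0, 0],
    [0, 0, 0],
    [0, 0, 0],
    [0, 0, 0],
    [0, 0, 0],
    [0, 0, 0],
  ],
  dr=[
    [0, 0, 0],
    [0, 0, 0],
    [0, 0, 0],
    [0, 0, 0],
    [0, 0, 0],
    [0, 0, 0],
  ],
  fingers=-1,
  grip_force=35,
)

```text
time_s: 11.0
tool_pos: [0.5403, -0.1029, -0.0132]
tool_rot: [[-0.21, 0.978, -0.0], [0.978, 0.21, 0.0], [0.0, -0.0, -1.0]]
contact_force: [-0.4, 0.4, 5.6]
opening: 0.338
finger_force: 35.9
```

```bash
python3 -c "
from g import *
c,A=grip();save('w9',c)"
```

```text
{'time_s': 11.0, 'q': [-1.934, 47.738, 15.304, 111.669, -28.4, 24.276, 46.877], 'tool_pos': [0.54, -0.103, -0.013], 'tool_rot': [[-0.21, 0.978, -0.0], [0.978, 0.21, 0.0], [0.0, -0.0, -1.0]], 'contact_force': [-0.42, 0.351, 5.619], 'opening': 0.338, 'finger_force': 35.874}
blue tool min/max [[-0.0359, -0.0133, -0.0449], [0.0155, -0.0003, -0.0436], [0.0492, 0.0125, -0.0246]] 5967
-0.108 [-0.0684  0.0577] 0.0 7607
-0.102 [-0.0687  0.0553] 0.0 5425
-0.096 [-0.0692  0.0528] 0.0123 3682
-0.09 [-0.0693  0.0498] 0.0131 4390
-0.084 [-0.0696  0.0476] 0.0142 4306
-0.078 [-0.0699  0.045 ] 0.0152 2081
-0.072 [-0.0703  0.0341] 0.0138 1227
-0.066 [-0.0705  0.0201] 0.0138 1323
-0.06 [-0.0708  0.0273] 0.0138 1068
-0.054 [-0.0711  0.0274] 0.0138 945
-0.048 [-0.0713  0.0272] 0.0003 917
-0.042 [-0.0712  0.0256] 0.0002 3010
-0.036 [-0.0722  0.0254] 0.015 504
-0.03 [-0.0723 -0.0643] 0.0642 369
-0.024 [-0.0726 -0.0643] 0.0641 358
```

Box gripped: top at −43.5 mm in tool z, and the links clear at panel height. I'll lift, turn to yaw 4.15° and carry it over the drawer.

drive_tool(
  linear=[
    [0, 0, -10],
    [0, 0, -20],
    [0, 0, -35],
    [0, 0, -40],
    [0, 0, -40],
    [0, 0, -40],
    [0, 0, -40],
    [0, 0, -30],
    [0, 0, -15],
    [0, 0, 0],
    [0, 0, 0],
  ],
  dr=[
    [0, 0, 0],
    [0, 0, 0],
    [0, 0, 0],
    [0, 0, 0],
    [0, 0, 0],
    [0, 0, 0],
    [0, 0, 0.035],
    [0, 0, 0.035],
    [0, 0, 0.035],
    [0, 0, 0.034],
    [0, 0, 0],
  ],
)

```text
time_s: 12.15
tool_pos: [0.5398, -0.1026, 0.256]
tool_rot: [[-0.072, 0.997, -0.001], [0.997, 0.072, 0.0], [0.0, -0.001, -1.0]]
contact_force: [-0.7, -0.2, -1.3]
opening: 0.343
finger_force: 35.6
```

drive_tool(
  linear=[
    [25, -5, 0],
    [40, -8, 0],
    [40, -9, 0],
    [40, -9, 0],
    [40, -9, 0],
    [40, -9, 0],
    [35, -9, 0],
    [20, -5, 0],
    [0, 0, 30],
    [0, 0, 40],
    [0, 0, 40],
    [0, 0, 25],
    [0, 0, 0],
    [0, 0, 0],
  ],
  dr=[
    [0, 0, 0],
    [0, 0, 0],
    [0, 0, 0],
    [0, 0, 0],
    [0, 0, 0],
    [0, 0, 0],
    [0, 0, 0],
    [0, 0, 0],
    [0, 0, 0],
    [0, 0, 0],
    [0, 0, 0],
    [0, 0, 0],
    [0, 0, 0],
    [0, 0, 0],
  ],
)

```text
time_s: 13.55
tool_pos: [0.4567, 0.1711, 0.1209]
tool_rot: [[-0.073, 0.997, -0.002], [0.997, 0.073, -0.001], [-0.001, -0.002, -1.0]]
contact_force: [0.6, -0.3, -0.1]
opening: 0.339
finger_force: 35.5
```

```bash
python3 -c "
from g import *
c,A=grip();save('w10',c);P=cloud(c)
np.savez('w10',**c)
s=arm.read_state();p=np.array(s['tool_pos']);R=np.array(s['tool_rot'])
x=R@[.0043,0,0]+p;print('box centre',x)
# pocket floor points
m=(P[...,2]<.0155)&(P[...,2]>.006)&(P[...,0]>.42)&(P[...,0]<.5)&(P[...,1]>.125)&(P[...,1]<.235)&(c['range_z']>0)
t=np.radians(4.15);U=np.array([[np.cos(t),np.sin(t)],[-np.sin(t),np.cos(t)]])
q=(P[m][:,:2]-[.457,.177])@U.T;print('pocket floor rel',np.percentile(q,[0.5,50,99.5],axis=0).round(4).tolist(),len(q))
"
```

```text
{'time_s': 13.55, 'q': [-40.929, 32.103, 25.035, 117.396, -22.845, 35.299, 3.823], 'tool_pos': [0.457, 0.171, 0.121], 'tool_rot': [[-0.073, 0.997, -0.002], [0.997, 0.073, -0.001], [-0.001, -0.002, -1.0]], 'contact_force': [0.613, -0.281, -0.101], 'opening': 0.339, 'finger_force': 35.512}
blue tool min/max [[-0.0359, -0.0141, -0.045], [0.0169, 0.0002, -0.0436], [0.0491, 0.0139, -0.0234]] 6007
-0.108 [-0.0585  0.0579] 0.0 6294
-0.102 [-0.056   0.0554] 0.0006 4300
-0.096 [-0.0535  0.0532] 0.0122 2670
-0.09 [-0.0504  0.05  ] 0.0131 3503
-0.084 [-0.0484  0.0476] 0.0143 3453
-0.078 [-0.0455  0.045 ] 0.015 1302
-0.072 [-0.0351  0.0352] 0.0137 527
-0.066 [-0.0215  0.0205] 0.0138 720
-0.06 [-0.028   0.0275] 0.0137 496
-0.054 [-0.028   0.0274] 0.0138 452
-0.048 [-0.0284  0.0275] 0.0007 415
-0.042 [-0.0271  0.0261] 0.0002 2638
-0.036 [-0.027   0.0257] 0.0151 92
box centre [0.4573235  0.17580799 0.12187956]
pocket floor rel [[-0.0186, 0.0196], [-0.0002, 0.0337], [0.0183, 0.0473]] 1097
```

View pics/w10.png

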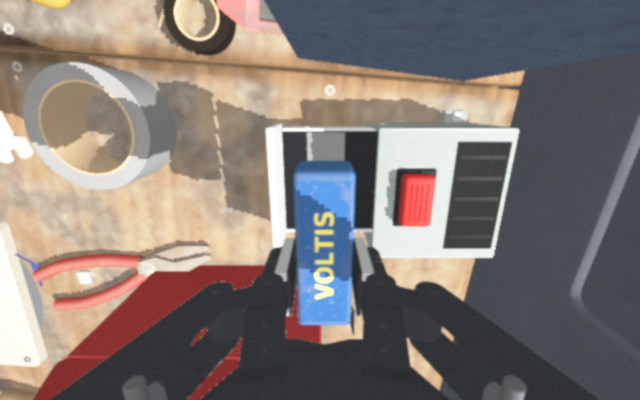

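The box hangs over the pocket: box at (325,245), its near end at row 165, pocket floor visible at (325,145). Pocket centre along the slide agrees to 0.2 mm. Lowering to just above the insert.

drive_tool(
  linear=[
    [1.5, 0, 30],
    [0, 0, 35],
    [0, 0, 25],
    [0, 0, 10],
    [0, 0, 7],
    [0, 0, 0],
    [0, 0, 0],
  ],
  dr=[
    [0, 0, 0],
    [0, 0, 0],
    [0, 0, 0],
    [0, 0, 0],
    [0, 0, 0],
    [0, 0, 0],
    [0, 0, 0],
  ],
)

```text
time_s: 14.3
tool_pos: [0.4581, 0.1736, 0.0155]
tool_rot: [[-0.073, 0.997, 0.002], [0.997, 0.073, 0.001], [0.001, 0.002, -1.0]]
contact_force: [-0.0, 0.3, -0.2]
opening: 0.34
finger_force: 35.6
```

```bash
python3 -c "
from g import *
c=arm.camera('wrist');P=cloud(c);s=arm.read_state();p=np.array(s['tool_pos']);R=np.array(s['tool_rot']);A=(P-p)@R
print(p,s['contact_force'])
hsv=cv2.cvtColor(c['img'],cv2.COLOR_RGB2HSV).astype(int)
bl=(hsv[...,0]>95)&(hsv[...,0]<120)&(hsv[...,1]>120)&(abs(A[...,0])<.06)&(abs(A[...,1])<.03)&(A[...,2]>-.06)&(A[...,2]<.01)
t=np.radians(4.15);U=np.array([[np.cos(t),np.sin(t)],[-np.sin(t),np.cos(t)]])
q=P[bl].copy();q[:,:2]=(q[:,:2]-[.457,.177])@U.T
print('box rel',np.percentile(q,[.5,50,99.5],axis=0).round(4).tolist())
m=(P[...,2]<.0155)&(P[...,2]>.006)&(P[...,0]>.42)&(P[...,0]<.5)&(P[...,1]>.125)&(P[...,1]<.235)&(c['range_z']>0)
k=(P[m][:,:2]-[.457,.177])@U.T;print('floor',np.percentile(k,[0.5,50,99.5],axis=0).round(4).tolist(),len(k))
m=(P[...,2]<.026)&(P[...,2]>.02)&(P[...,0]>.41)&(P[...,0]<.5)&(P[...,1]>.125)&(P[...,1]<.235)&(c['range_z']>0)&~bl
k=(P[m][:,:2]-[.457,.177])@U.T
a=k[k[:,1]>.02];print('rim x inner',a[a[:,0]<0][:,0].max(),a[a[:,0]>0][:,0].min())
"
```

```text
[0.45810886 0.17360032 0.01558527] [-0.28674556  0.1857743  -1.26035375]
box rel [[-0.0143, -0.0403, 0.0225], [0.001, 0.0131, 0.0591], [0.0197, 0.0456, 0.0608]]
floor [[-0.0185, 0.037], [-0.0, 0.0442], [0.0401, 0.0548]] 605
rim x inner -1.7206923170810522e-05 0.0005571928258663631
```

drive_tool(
  linear=[
    [-0.7, -0.8, 0],
    [0, 0, 4],
    [0, 0, 4],
    [0, 0, 4],
    [0, 0, 3],
    [0, 0, 0],
    [0, 0, 0],
  ],
  dr=[
    [0, 0, 0],
    [0, 0, 0],
    [0, 0, 0],
    [0, 0, 0],
    [0, 0, 0],
    [0, 0, 0],
    [0, 0, 0],
  ],
)

```text
time_s: 15.05
tool_pos: [0.4563, 0.1724, -0.0007]
tool_rot: [[-0.073, 0.997, -0.0], [0.997, 0.073, -0.0], [-0.0, -0.0, -1.0]]
contact_force: [-0.5, 0.1, -0.3]
opening: 0.347
finger_force: 35.6
```

No contact, and the box bottom is well inside the pocket. Releasing with a small opening.

drive_tool(
  linear=[
    [0, 0, 0],
    [0, 0, 0],
    [0, 0, 0],
    [0, 0, 0],
    [0, 0, 0],
  ],
  dr=[
    [0, 0, 0],
    [0, 0, 0],
    [0, 0, 0],
    [0, 0, 0],
    [0, 0, 0],
  ],
  fingers=-0.1,
)

```text
time_s: 15.55
tool_pos: [0.4564, 0.1726, -0.0005]
tool_rot: [[-0.073, 0.997, 0.0], [0.997, 0.073, 0.0], [0.0, 0.0, -1.0]]
contact_force: [0.8, -0.4, -1.7]
opening: 0.446
finger_force: 0.0
```

drive_tool(
  linear=[
    [0, 0, -8],
    [0, 0, -15],
    [0, 0, -30],
    [0, 0, -40],
    [0, 0, -40],
    [0, 0, -20],
    [0, 0, 0],
    [0, 0, 0],
  ],
  dr=[
    [0, 0, 0],
    [0, 0, 0],
    [0, 0, 0],
    [0, 0, 0],
    [0, 0, 0],
    [0, 0, 0],
    [0, 0, 0],
    [0, 0, 0],
  ],
)

```text
time_s: 16.35
tool_pos: [0.4562, 0.1728, 0.1528]
tool_rot: [[-0.073, 0.997, 0.0], [0.997, 0.073, 0.001], [0.001, 0.0, -1.0]]
contact_force: [0.1, -0.2, 0.4]
opening: 0.451
finger_force: 0.0
```

```bash
cat > b.py <<'E'
from h import *
def box():
    c=arm.camera('wrist');P=cloud(c);print(arm.read_state()["tool_pos"])
    hsv=cv2.cvtColor(c['img'],cv2.COLOR_RGB2HSV).astype(int)
    bl=(hsv[...,0]>95)&(hsv[...,0]<120)&(hsv[...,1]>120)&(abs(P[...,0]-.457)<.05)&(abs(P[...,1]-.177)<.07)&(P[...,2]>.02)&(P[...,2]<.06)
    t=np.radians(4.15);U=np.array([[np.cos(t),np.sin(t)],[-np.sin(t),np.cos(t)]])
    q=P[bl].copy();q[:,:2]=(q[:,:2]-[.457,.177])@U.T
    print('box rel',np.percentile(q,[.5,50,99.5],axis=0).round(4).tolist(),len(q))
    w=q[q[:,2]>.034]
    if len(w): print(cv2.minAreaRect((w[:,:2]*1000).astype(np.float32)))
    return c
E
python3 -c "
from b import *
save('w11',box())"
```

```text
[0.45561509 0.17251883 0.15203806]
box rel [[-0.0154, -0.0409, 0.0349], [-0.0014, 0.0067, 0.0414], [0.012, 0.0444, 0.0433]] 1378
((-1.3864116668701172, 1.4438934326171875), (28.18594741821289, 86.23827362060547), 0.1214383989572525)
```

View pics/w11.png

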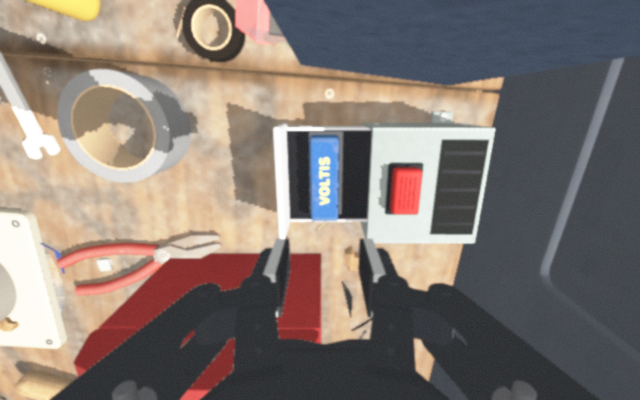

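The box lies flat in the pocket at (325,178): top at 41 mm, offsets about −1.4 and +1.4 mm. Now shut the fingers, go in front of the panel and push.

drive_tool(
  linear=[
    [0, -25, 0],
    [0, -25, 0],
    [0, -25, 0],
    [0, 0, 0],
    [0, 0, 35],
    [0, 0, 40],
    [0, 0, 35],
    [0, 0, 20],
    [0, 0, 7],
    [0, 0, 0],
  ],
  dr=[
    [0, 0, 0],
    [0, 0, 0],
    [0, 0, 0],
    [0, 0, 0],
    [0, 0, 0],
    [0, 0, 0],
    [0, 0, 0],
    [0, 0, 0],
    [0, 0, 0],
    [0, 0, 0],
  ],
  fingers=-1,
)

```text
time_s: 17.4
tool_pos: [0.3808, 0.166, 0.0135]
tool_rot: [[-0.071, 0.997, -0.003], [0.997, 0.071, -0.003], [-0.002, -0.004, -1.0]]
contact_force: [-0.2, -0.7, 0.5]
opening: 0.0
finger_force: 0.0
```

drive_tool(
  linear=[
    [7, 5, 0],
    [0, 6, 0],
    [0, 6, 0],
    [0, 6, 0],
    [0, 6, 0],
    [0, 6, 0],
    [0, 6, 0],
    [0, 6, 0],
    [0, 6, 0],
    [0, 6, 0],
    [0, 6, 0],
    [0, 6, 0],
    [0, 4, 0],
    [0, 0, 0],
  ],
  dr=[
    [0, 0, 0],
    [0, 0, 0],
    [0, 0, 0],
    [0, 0, 0],
    [0, 0, 0],
    [0, 0, 0],
    [0, 0, 0],
    [0, 0, 0],
    [0, 0, 0],
    [0, 0, 0],
    [0, 0, 0],
    [0, 0, 0],
    [0, 0, 0],
    [0, 0, 0],
  ],
)

```text
time_s: 18.8
tool_pos: [0.4564, 0.1799, 0.0155]
tool_rot: [[-0.073, 0.997, 0.0], [0.997, 0.073, 0.0], [0.0, 0.0, -1.0]]
contact_force: [-4.1, 1.7, 2.6]
opening: 0.001
finger_force: 1.9
```

drive_tool(
  linear=[
    [0, 4, 0],
    [0, 4, 0],
    [0, 4, 0],
    [0, 3, 0],
    [0, 2, 0],
    [0, 0, 0],
  ],
  dr=[
    [0, 0, 0],
    [0, 0, 0],
    [0, 0, 0],
    [0, 0, 0],
    [0, 0, 0],
    [0, 0, 0],
  ],
)

```text
time_s: 19.4
tool_pos: [0.4694, 0.1807, 0.0153]
tool_rot: [[-0.073, 0.997, -0.006], [0.997, 0.073, 0.0], [0.001, -0.006, -1.0]]
contact_force: [-9.2, 2.0, 6.6]
opening: 0.0
finger_force: 4.7
```

```bash
python3 -c "
from h import *
c=arm.camera('wrist');P=cloud(c);save('w12',c)
m=(P[...,2]>.05)&(P[...,2]<.0735)&(P[...,0]>.42)&(P[...,0]<.6)&(P[...,1]>.20)&(P[...,1]<.225);q=P[m];print(q[:,0].min(),q[:,0].max())
hsv=cv2.cvtColor(c['img'],cv2.COLOR_RGB2HSV).astype(int);r=((hsv[...,0]<8)|(hsv[...,0]>172))&(hsv[...,1]>150)&(P[...,0]>.5)&(P[...,0]<.56)&(P[...,1]>.15)&(P[...,1]<.22)&(P[...,2]<.1);print(np.percentile(P[r][:,2],[50,90]) if r.any() else 0)
"
```

```text
0.4794482753694868 0.5999797420005798
[0.07878193 0.07965366]
```

drive_tool(
  linear=[
    [0, 3, 0],
    [0, 3, 0],
    [0, 2, 0],
    [0, 2, 0],
    [0, 0, 0],
  ],
  dr=[
    [0, 0, 0],
    [0, 0, 0],
    [0, 0, 0],
    [0, 0, 0],
    [0, 0, 0],
  ],
)

```text
time_s: 19.95
tool_pos: [0.479, 0.1814, 0.0152]
tool_rot: [[-0.073, 0.997, -0.007], [0.997, 0.073, 0.0], [0.001, -0.007, -1.0]]
contact_force: [-9.8, 0.9, 7.4]
opening: 0.003
finger_force: 5.0
```

drive_tool(
  linear=[
    [0, 2, 0],
    [0, 2, 0],
    [0, 0, 0],
  ],
  dr=[
    [0, 0, 0],
    [0, 0, 0],
    [0, 0, 0],
  ],
)

```text
time_s: 20.25
tool_pos: [0.4787, 0.1814, 0.015]
tool_rot: [[-0.074, 0.997, -0.015], [0.997, 0.074, 0.0], [0.002, -0.015, -1.0]]
contact_force: [-16.5, -0.2, 14.0]
opening: -0.003
finger_force: 8.8
```

```bash
python3 -c "
from h import *
c=arm.camera('wrist');P=cloud(c);save('w13',c)
m=(P[...,2]>.05)&(P[...,2]<.0735)&(P[...,0]>.42)&(P[...,0]<.6)&(P[...,1]>.20)&(P[...,1]<.225);q=P[m];print(q[:,0].min(),q[:,0].max())
hsv=cv2.cvtColor(c['img'],cv2.COLOR_RGB2HSV).astype(int);r=((hsv[...,0]<8)|(hsv[...,0]>172))&(hsv[...,1]>150)&(P[...,0]>.5)&(P[...,0]<.56)&(P[...,1]>.15)&(P[...,1]<.22)&(P[...,2]<.1);print(np.percentile(P[r][:,2],[50,90]) if r.any() else 0)
"
```

```text
0.4891185137055284 0.5999916613091469
[0.08487693 0.08590188]
```

The panel is home and the button is back up, so it has clicked in. Backing away.

drive_tool(
  linear=[
    [0, -5, 0],
    [0, -15, 0],
    [0, -30, 0],
    [0, -30, -10],
    [0, 0, -30],
    [0, 0, -40],
    [0, 0, -40],
    [0, 0, 0],
    [0, 0, 0],
    [0, 0, 0],
    [0, 0, 0],
  ],
  dr=[
    [0, 0, 0],
    [0, 0, 0],
    [0, 0, 0],
    [0, 0, 0],
    [0, 0, 0],
    [0, 0, 0],
    [0, 0, 0],
    [0, 0, 0],
    [0, 0, 0],
    [0, 0, 0],
    [0, 0, 0],
  ],
)

```text
time_s: 21.4
tool_pos: [0.4067, 0.1754, 0.1346]
tool_rot: [[-0.072, 0.997, -0.001], [0.997, 0.072, -0.001], [-0.001, -0.001, -1.0]]
contact_force: [0.9, -0.3, -0.1]
opening: -0.001
finger_force: 0.0
```

```bash
python3 -c "
from h import *
st();c=arm.camera('wrist');P=cloud(c);save('w14',c)
for y in(.14,.18,.21):
    m=(P[...,2]>.05)&(P[...,2]<.0735)&(P[...,0]>.39)&(P[...,0]<.6)&(abs(P[...,1]-y)<.006);q=P[m];print(y,np.percentile(q[:,0],.5))
hsv=cv2.cvtColor(c['img'],cv2.COLOR_RGB2HSV).astype(int);r=((hsv[...,0]<8)|(hsv[...,0]>172))&(hsv[...,1]>150)&(P[...,0]>.5)&(P[...,0]<.56)&(P[...,1]>.15)&(P[...,1]<.22)&(P[...,2]<.1);print(np.percentile(P[r][:,2],[50,90]) if r.any() else 0)
"
```

```text
{'time_s': 21.4, 'q': [-52.865, 30.264, 37.414, 123.368, -31.298, 36.021, 10.95], 'tool_pos': [0.407, 0.175, 0.135], 'tool_rot': [[-0.072, 0.997, -0.001], [0.997, 0.072, -0.001], [-0.001, -0.001, -1.0]], 'contact_force': [0.88, -0.297, -0.102], 'opening': -0.001, 'finger_force': 0.0}
0.14 0.4914559421964058
0.18 0.487780875052958
0.21 0.48625303010325366
[0.08486887 0.0860143 ]
```

View pics/w14.png

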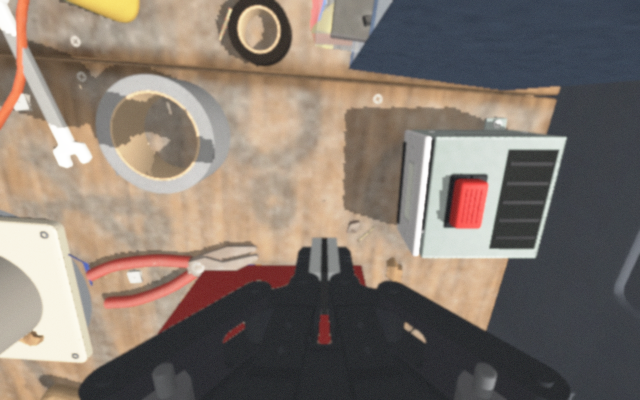

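The drawer is shut flush at (418,195), the button at (468,203) is up, and the gripper is clear. Handing in.

```bash
python3 -c "
from bench import arm
print(arm.finish_job())"
```

```text
the job is handed in; nothing more can be done
None
```

The job is handed in at 21.4 s of 67 s: the blue box was laid flat in the pocket, the drawer was pushed home and stayed shut after I backed off, and the arm touched none of the bystanders; the hand-in returned no verdict.

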